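# Headset off its stand and into the charging base

## Robot

A 6-joint arm with a two-finger parallel gripper is mounted at the origin on the work surface. World frame = base frame: x ahead of the robot, y to its left, z up, the work surface at z = 0. Lengths are in m, angles in degrees, forces in N, time in s.
With the tool pointing down it reaches from about 0.4 to 0.825 m from the base axis. Payload 7 kg.
Tool frame: the origin (TCP) lies at the very end of the fingers, on their centre line; the grasp point (between the pads) lies behind it (r.grasp_offset is the z of the grasp point in the tool frame, in m); z points along the fingers, y is the direction in which the jaws open and shut (so a half turn about z gives the same grasp; the last joint's range is limited). The gripper opens to 88 mm and grips with 3 to 60 N. Pads are 19 mm wide; open, the fingers measure 130 mm over their backs; the gripper's body (78 mm by 193 mm) begins 47 mm behind the grasp point.
Start: joints at [91.278, 20.546, 0.682, 0, -70.136, -16.507], TCP at [0.177, 0.651, 0.196] pointing down, gripper open.
Joint ranges: [-176.03, 176.03], [-82.01, 121.73], [-58.28, 71.71], [-173.87, 95.51], [-174.79, -0.11], [-173.66, 173.66]. Speed limits (degrees/s): [136.94, 136.94, 172.46, 180, 180, 180].

## Interface

Orientations are given as [roll, pitch, yaw] about the fixed x, y, z axes, in that order (R = Rz(yaw) Ry(pitch) Rx(roll)).
In Python, from plant import r gives the robot as it stands. The module is installed in compiled form; this text tells all that it offers.
- The arm moves only by the tool servo_tool, never from a script. Its argument "targets" is a list of rows, each an object of numbers: "dx", "dy", "dz": the shift along the world's x, y, z in cm; "spin": the turn about the world's z in rad; "grip": the opening in per cent of the stroke, from 0 (shut) to 100 (fully open). A call has exactly 10 rows; each row is the pose to reach, as a shift and turn from the pose commanded when the call began; what a row does not reach only later rows make up. A row lasts 1/12 s, in which the tool goes at most 41.7 mm and 7.16 degrees, less where a joint would pass 70% of its speed; a pose out of reach is approached as far as the arm can. A call with a gripper value outside its range is refused whole. The fingers move at their own pace and stop on an object; "squeeze" is the grip in N (left out, the last holds). Time passes only in rows, so rows that repeat a pose let the fingers close, or fill a call up. It gives the time, the measured TCP pose, the force and the opening at its end, in the units of the state.
- r.get_state(): the state, without advancing time (a new reading comes with each control period).
- r.capture(name): name is "scene" or "side" or "wrist"; returns the picture (420x560x3 uint8, blue, green, red); there is no depth.
- r.get_calibration(name): a dict with "K" (3x3 intrinsics, pixels), "extrinsics" (4x4, takes a point from camera to world coordinates). Camera axes: x right, y down, z forward; pixel columns grow to the right and rows downward; lengths in m; the calibration is good to about 2 mm. A picture is of the moment at which its call begins: read the wrist's pose just before it. get_calibration takes no time and is no camera call; for the wrist camera it gives the pose at the moment of the call.
- r.close_job(): hands the job in, once; it reports no verdict.
Trained networks look in the newest picture that a camera, given by its name, has taken for a name from the list of things; names that differ only in an ending like _2 or _b are one class to them, and where a whole thing is asked for, a point or a joint stands for the part that bears it (a point fixed in the world has none). Each returns a list of dicts, best first, with "p" (0 to 1); they miss things now and then, are a little off and sometimes report something else, mostly with a low value. They report only what shows in the picture. A call takes as long as a camera call. They do not tell look-alikes from the thing itself.
- r.cut_out(name, camera): "mask" (420x560 bool, what is visible of it) and "extent" ([left, top, right, bottom] in pixels, round what is visible of it).
The state is a dict: "time_s": time; "joints": joint angles; "qd": joint speeds; "joint_torque": joint torques, N m; "tcp_pos": TCP position; "eef_rot": TCP orientation; "contact_force": force on the tool from outside, world axes, zero at the start; "moment": the same for the moment, N m; "gripper_width": finger opening in m.
Only numpy, scipy, OpenCV 4.12 (cv2) and the standard library are available. Lean on these libraries where they do the work, as an engineer would, in place of code of your own. Each camera call takes 0.05 s, during which the arm holds its last target. There are 200 camera calls.

## Task

Take the wireless headset off the two-armed stand, lifting it clear of the upturned arm tips before drawing it away and without forcing it against the arms. Then set it down gently in its charging base on the same desk, upright with one ear cup fully home in each of the two wells (either way round), and let go only once it is down: do not drop it in. Leave everything else on the desk where it is.

Things in the scene. Friction and masses are not known exactly. Their poses are not given: they have to be found in the camera images.
- headset_band (a point): Middle of the top of the headset's head band: the place to grasp. Axes: z up, y ear to ear, x across the band. The band here is flat for 25 mm along y, 16 mm thick (z, point half-way), 32 mm wide (x: grip across this width from above), and curves down to the cups as an arch of inner radius 74 mm. Hung on the stand it is 250 mm above the desk, within 12 mm of stand_rest along the arms
- headset_cups (a point): Point mid-way between the headset's two ear cups, half-way up them, 144 mm below the band point; same axes. Each cup is 72 mm (x) by 40 mm (y) by 92 mm high with a flat underside (190 mm below the band point), centred 70 mm to either side along y. Headset: black with grey cushions, rigid, about 0.3 kg, 198 mm high, 190 mm wide, thin microphone boom folded up beside one cup
- stand_rest (a point): Fixed headset stand: point mid-way between its two arms, level with their tops, 230 mm above the desk. The arms are level round bars, 8 mm thick, along the stand's x, 40 mm to either side along y. They start at a post 88 mm behind the point (+x). The stand's base plate on the desk is 170 x 150 x 8 mm; nothing of the stand but the arm tips is higher than the arms
- stand_tips (a point): Point mid-way between the tops of the stand's two upturned arm tips, 48 mm in front (stand's -x, the robot's side) of stand_rest and 40 mm above it; same axes. The hung headset must rise more than 40 mm before its band can pass over the tips; it is then drawn out along the stand's -x, and is past the tips after 65 to 80 mm
- dock_floor (a point): Fixed black charging base, 112 mm (x) by 224 mm (y), 34 mm high: its middle, level with the floors of its two wells, 14 mm above the desk. Wells: rectangular, open upward, 84 mm (x) by 52 mm (y), 20 mm deep, rims bevelled 5 mm, centred 70 mm to either side along y. With the headset seated its band point is 190 mm above this point and its y is along the base's y (play 6 mm)
- mug: white mug, 95 mm tall, 80 mm across, handle to one side; a bystander, origin at the centre of its underside, to be left alone
- stapler: grey and black desk stapler, 140 x 34 x 58 mm, lying along its own x; a bystander, origin at the centre of its underside, to be left alone
- notes: block of note paper, 76 x 76 x 22 mm; a bystander, origin at the centre of its underside, to be left alone
- pen_tub: dark punched-metal pen tub, 84 mm across and 100 mm tall, pencils standing in it up to about 155 mm; a bystander, origin at the centre of its underside, to be left alone
- paint_a: small brown glass bottle, 32 mm across, 70 mm tall; a bystander, origin at the centre of its underside, to be left alone
- paint_b: small clear glass bottle, 32 mm across, 70 mm tall; a bystander, origin at the centre of its underside, to be left alone
- tape_roll: roll of brown tape lying flat, 84 mm across, 48 mm tall; a bystander, origin at the centre of its underside, to be left alone
- mouse: black computer mouse, 105 x 60 x 34 mm; a bystander, origin at the centre of its underside, to be left alone
Things that resemble listed ones, but are neither listed nor needed, are in the scene too. Leave any yellow look-alike of the part that bears headset_band alone.

How it is judged (in metres and radians):
On the way, in this order (a step that is already met when the one before it is completed fails the run):
1. the headset is lifted at least 30 mm off the arms while still above them (height (world z) of headset_band above 0.28 m and horizontal distance between headset_band and stand_rest below 0.09 m), for 0.05 s.
2. still held by the fingers, the headset is lowered into the charging base, its cups no more than 10 mm above the floors of the wells (z of headset_band in the frame of dock_floor below 0.2 m and horizontal distance between headset_band and dock_floor below 0.03 m and contact force between the fingers and headset above 1 N), for 0.05 s.
At the end, for the whole second after the job is handed in: The headset stands still in the charging base with both cups on the floors of the wells: its band point is 185 to 195 mm above the well floors and within 18 mm (sideways) of the base's middle, its ear-to-ear line within 0.2 rad of the base's, tilted less than 0.1 rad (horizontal distance between headset_band and dock_floor below 0.018 m and z of headset_band in the frame of dock_floor between 0.185 and 0.195 m and angle between the y axis of headset_band and the y axis of dock_floor, either way round below 0.2 rad and angle between headset_band's own z axis and vertical below 0.1 rad and linear speed of headset below 0.02 m/s); the robot touches nothing.
It fails at once if the headset is forced against the stand (more than 25 N) (contact force between headset and stand above 25 N).
It fails at once if the headset is pressed or knocked hard on the charging base (more than 60 N) (contact force between headset and dock above 60 N).
It fails at once if a bystander is moved more than 30 mm (distance of any of mug, stapler, notes, pen_tub, paint_a, paint_b, tape_roll, mouse from where it was at the start of the episode above 0.03 m).
It also fails if it takes over 43 s, if anything falls off the work surface, if the arm or the gripper's body presses on something with over 40 N, if the wrist force passes 120 N, or if a joint passes its speed limit or range.

## Working session

There is one attempt and no reset: what is moved stays moved. The work goes in short steps, Python scripts to look and compute and a tool call to move; the robot and the scene stay as the last step left them, time stands still between calls to the robot, and variables do not carry over. Pictures are saved under pics/ and viewed, about 8 in all and at most 12, crops included, and the job is handed in when it is done.

Besides the shell and the picture viewer there is one more tool, called as name(argument=value, ...), one argument or row to a line, values as JSON. servo_tool: Moves the arm, as the interface text tells. Its arguments: {"type":"object","properties":{"targets":{"type":"array"},"squeeze":{"type":"number"}},"required":["targets"]}

```bash
mkdir -p pics
python3 - <<'E'
from plant import r
import cv2,numpy as np
s=r.get_state();print(s)
for c in ["scene","side","wrist"]:
    k=r.get_calibration(c);print(c,np.round(k["K"],1).tolist(),np.round(k["extrinsics"],4).tolist())
    im=r.capture(c);cv2.imwrite(f"pics/{c}0.png",im)
    for n in ["headset_band"]+["mug","pen_tub"][:0]:
        for d in r.cut_out(n,c): print(c,n,round(d["p"],2),d["extent"],d["mask"].sum())
a=cv2.imread("pics/scene0.png");b=cv2.imread("pics/side0.png")
E
```

```text
{'time_s': 0.0, 'joints': array([ 9.12781460e+01,  2.05923158e+01,  6.34073655e-01, -2.09975246e-02,
       -7.01365071e+01, -1.65069380e+01]), 'qd': array([-0.00724723,  0.01025247, -0.09086106,  0.0552999 , -0.04065603,
       -0.00982999]), 'joint_torque': array([-2.20297239e-03, -5.82724464e+01,  2.93053633e+01,  6.99750736e+00,
        6.80579193e-03, -1.65612096e-04]), 'tcp_pos': array([0.17718744, 0.65076469, 0.19551232]), 'eef_rot': array([ 1.79903547e+02, -7.99855750e-03, -1.52359361e+01]), 'contact_force': array([-0.94875506, -0.48594552,  0.12062706]), 'moment': array([ 0.02489021,  0.01468033, -0.00997476]), 'gripper_width': 0.08771963965034352}
scene [[446.9, 0.0, 277.1], [0.0, 446.9, 211.7], [0.0, 0.0, 1.0]] [[0.8972, 0.2596, -0.3573, 1.0471], [0.4414, -0.5505, 0.7086, -0.9261], [-0.0127, -0.7935, -0.6085, 0.9548], [0.0, 0.0, 0.0, 1.0]]
scene headset_band 0.6 [297.1, 146.1, 340.1, 218.0] 1862
scene headset_band 0.6 [341.5, 140.5, 394.1, 195.8] 1042
scene headset_band 0.28 [268.6, 241.3, 300.0, 267.1] 542
side [[523.9, 0.0, 286.9], [0.0, 523.9, 208.0], [0.0, 0.0, 1.0]] [[0.9571, -0.2065, 0.2035, 0.2112], [-0.2899, -0.6921, 0.6611, -1.1771], [0.0043, -0.6917, -0.7222, 1.4567], [0.0, 0.0, 0.0, 1.0]]
side headset_band 0.75 [260.4, 116.4, 312.3, 157.9] 653
side headset_band 0.64 [267.5, 139.7, 294.3, 205.3] 1168
wrist [[325.8, 0.0, 276.6], [0.0, 325.8, 210.2], [0.0, 0.0, 1.0]] [[-0.2636, -0.9283, -0.2621, 0.2473], [-0.9646, 0.2539, 0.0707, 0.6321], [0.0009, 0.2715, -0.9624, 0.384], [0.0, 0.0, 0.0, 1.0]]
```

View pics/scene0.png

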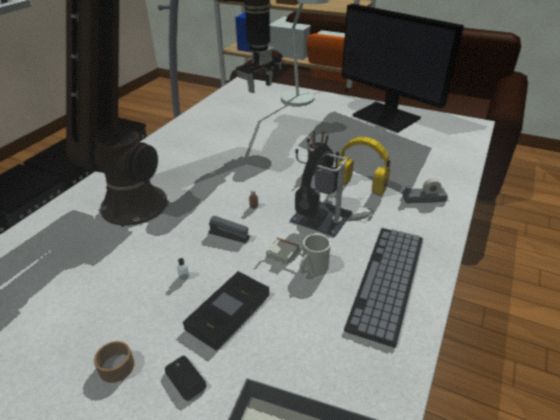

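View pics/side0.png

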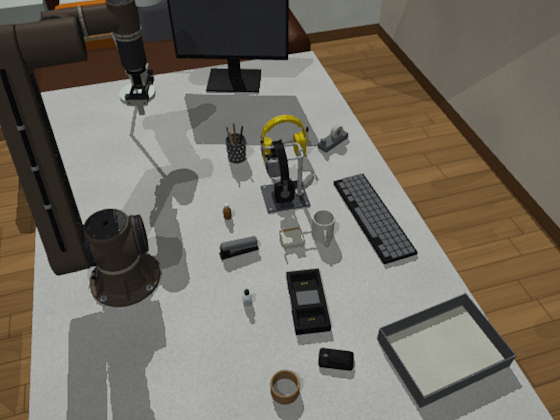

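The scene view shows the headset on its stand at about (318,180), with the yellow decoy at (365,165), and the dock at (228,308). In the side view the headset is at (283,175) and the dock at (308,300). I'll enlarge both.

Run:
```python
import cv2,numpy as np
a=cv2.imread("pics/scene0.png");b=cv2.imread("pics/side0.png")
def c(i,x,y,w=80,h=60,f=5): 
    t=cv2.resize(i[y:y+h*100//100,x:x+w],None,fx=f,fy=f,interpolation=cv2.INTER_CUBIC)
    return cv2.convertScaleAbs(t,alpha=1.6,beta=10)
m=np.vstack([np.hstack([c(a,285,125,100,110,4)[:, :400][:440],c(b,235,110,100,110,4)])])
cv2.imwrite("pics/m1.png",m)
m=np.hstack([c(a,180,265,100,90,4),c(b,270,260,100,90,4)])
cv2.imwrite("pics/m2.png",m)
```

```text
(no output)
```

View pics/m1.png

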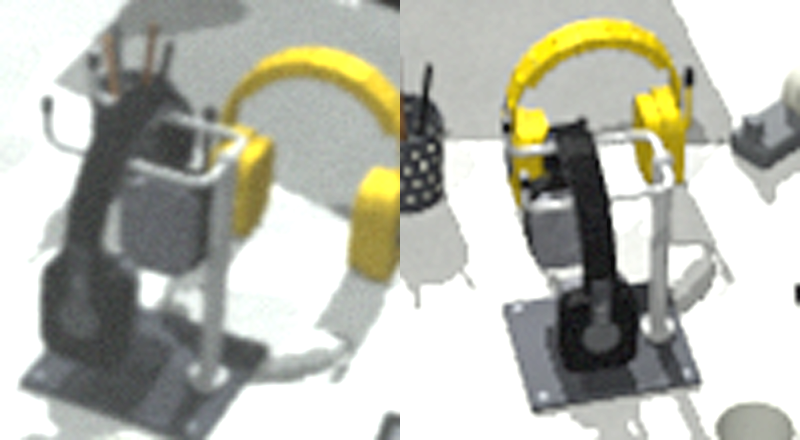

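View pics/m2.png

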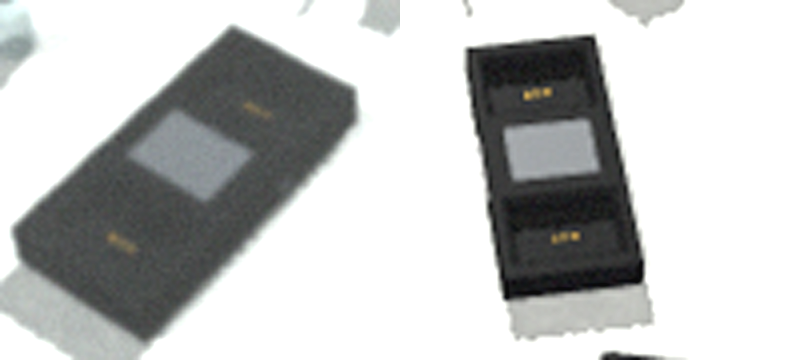

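```bash
cat > h.py <<'E'
import numpy as np, cv2
from plant import r
from scipy.optimize import least_squares
def proj(cal,P):
    E=np.linalg.inv(cal["extrinsics"]);p=np.atleast_2d(P)@E[:3,:3].T+E[:3,3]
    q=p@np.array(cal["K"]).T;return q[:,:2]/q[:,2:]
def w(p,P):
    P=np.atleast_2d(np.array(P,float));c,s=np.cos(p[2]),np.sin(p[2])
    return np.c_[p[0]+c*P[:,0]-s*P[:,1],p[1]+s*P[:,0]+c*P[:,1],P[:,2]]
def fit(obs,x0):
    f=lambda p:np.concatenate([(proj(c,w(p,P))-np.array(uv)).ravel() for c,P,uv in obs])
    s=least_squares(f,x0,loss="soft_l1");return s.x,f(s.x).reshape(-1,2)
E
python3 - <<'E'
from h import *
S=r.get_calibration("scene");D=r.get_calibration("side")
t=lambda L,ox,oy,sx:[(ox+(x-sx)/4-.4,oy+y/4-.4) for x,y in L]
# stand x: away along post side; dims 170(x)x150(y); centre offset of plate unknown -> use post + arms, and plate free offset
def standfit(pl):
    px,dx=pl
a,b=.056,.112
dk=[(S,[(-a,b,.034),(a,b,.034),(a,b,0),(-a,-b,.034),(-a,-b,0),(a,-b,0)],t([(232,27),(357,92),(357,125),(12,228),(20,262),(148,340)],180,265,0)),
    (D,[(-a,b,.034),(a,b,.034),(a,-b,.034),(-a,-b,.034),(-a,-b,0),(a,-b,0),(0,0,.034)],t([(467,50),(595,36),(643,263),(503,278),(505,298),(641,284),(552,150)],270,260,400))]
for x0 in ([.6,-.2,0],):
    x,e=fit(dk,x0);print("dock",np.round(x,4),np.degrees(x[2]));print(np.round(e,1).tolist())
# stand: post base, post top; plate corners w/ free centre offset q
def f(p):
    q=p[3];A=.085;B=.075
    o=[(S,[(.088,0,.008),(.088,0,.226),(q-A,-B,.008),(q+A,-B,.008),(q+A,B,.008)],t([(208,375),(232,155),(22,382),(180,437),(268,345)],285,125,0)),
       (D,[(.088,0,.008),(.088,0,.226),(q-A,B,.008),(q-A,-B,.008),(q+A,-B,.008)],t([(660,330),(665,173),(503,303),(540,408),(698,380)],235,110,400))]
    return np.concatenate([(proj(c,w(p[:3],P))-np.array(uv)).ravel() for c,P,uv in o])
s=least_squares(f,[.55,.1,0,0],loss="soft_l1");p=s.x;print("stand",np.round(p,4),np.degrees(p[2]));print(np.round(f(p).reshape(-1,2),1).tolist())
# overlay
out=[]
for c,n,ox,oy in((S,"scene",285,125),(D,"side",235,110)):
    im=cv2.imread(f"pics/{n}0.png")[oy:oy+110,ox:ox+100];im=cv2.convertScaleAbs(cv2.resize(im,None,fx=4,fy=4,interpolation=2),alpha=1.6,beta=10)
    def L(P,col):
        u=(proj(c,w(p,P))-[ox-.4,oy-.4])*4
        cv2.polylines(im,[np.round(u).astype(int)],False,col,1)
    for y in(-.04,.04): L([(.088,y,.226),(-.048,y,.226),(-.048,y,.27)],(0,0,255))
    th=np.linspace(-1.4,1.4,30)
    for x in(-.016,.016): L([(x,.09*np.sin(k),.168+.09*np.cos(k)) for k in th],(0,255,0))
    A=.036
    for y in (-.09,.09): L([(-A,y,.06),(A,y,.06),(A,y,.152),(-A,y,.152),(-A,y,.06)],(255,0,0))
    out.append(im)
cv2.imwrite("pics/ov.png",np.hstack(out))
np.save("st.npy",p)
E
```

```text
dock [ 0.5628 -0.2741 -0.1672] -9.58131044586167
[[-0.2, -0.7], [-0.4, -0.5], [-0.1, -0.4], [-1.1, -0.1], [-1.2, -0.3], [-1.3, 1.3], [0.2, -1.5], [1.0, -1.3], [1.2, -0.7], [0.4, -0.5], [-0.3, 0.2], [1.0, -0.2], [0.5, -0.6]]
stand [ 0.606   0.2244 -0.055   0.0279] -3.1484543898548494
[[-0.2, 1.9], [-1.4, 1.7], [-2.0, -0.5], [4.6, 1.3], [-0.0, -0.3], [0.2, -0.4], [0.3, -3.8], [-0.4, -0.5], [-1.7, -0.2], [1.9, -0.7]]
```

View pics/ov.png

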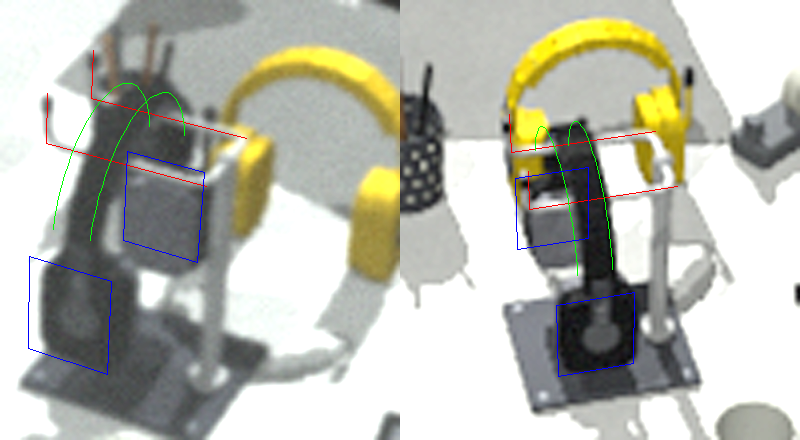

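The overlay fits the stand roughly. The band sits about 10 mm further back than the model puts it, and the tips and arms line up. I'll rise and go over the stand to refine with the wrist camera.

servo_tool(
  targets=[
    {"dz": 4,"grip": 100},
    {"dz": 8,"spin": -0.1},
    {"dz": 12,"spin": -0.2},
    {"dz": 15,"dx": 1,"dy": -1,"spin": -0.3},
    {"dz": 18,"dx": 3,"dy": -3,"spin": -0.4},
    {"dz": 20,"dx": 5.5,"dy": -5.5,"spin": -0.5},
    {"dz": 22,"dx": 8,"dy": -8,"spin": -0.6},
    {"dz": 22.4,"dx": 10.5,"dy": -10.5,"spin": -0.7},
    {"dz": 22.4,"dx": 13,"dy": -13,"spin": -0.8},
    {"dz": 22.4,"dx": 15.5,"dy": -15.5,"spin": -0.9},
  ],
)

```text
validation failed for argument at $.ta...
```

servo_tool(
  targets=[
    {"dx": 2.7,"dy": -2.7,"spin": -0.1},
    {"dx": 5.4,"dy": -5.4,"spin": -0.2},
    {"dx": 8.1,"dy": -8.1,"spin": -0.3},
    {"dx": 10.8,"dy": -10.8,"spin": -0.4},
    {"dx": 13.5,"dy": -13.5,"spin": -0.46},
    {"dx": 16.2,"dy": -16.2,"spin": -0.46},
    {"dx": 18.9,"dy": -18.9,"spin": -0.46},
    {"dx": 21.6,"dy": -21.6,"spin": -0.46},
    {"dx": 24,"dy": -24,"spin": -0.46},
    {"dx": 26,"dy": -25.5,"spin": -0.46},
  ],
)

```text
validation failed for argument at $.ta...
```

servo_tool(
  targets=[
    {"dx": 1.2,"dy": -0.8},
    {"dx": 2.5,"dy": -1.7},
    {"dx": 2.5,"dy": -1.7},
    {"dx": 2.5,"dy": -1.7},
    {"dx": 2.5,"dy": -1.7},
    {"dx": 2.5,"dy": -1.7},
    {"dx": 2.5,"dy": -1.7},
    {"dx": 2.5,"dy": -1.7},
    {"dx": 2.5,"dy": -1.7},
    {"dx": 2.5,"dy": -1.7},
  ],
)

```text
validation failed for argument at $.ta...
```

Run:
```python
from h import *
s=r.get_state();print(s["time_s"],s["tcp_pos"],s["eef_rot"],r.grasp_offset)
k=r.get_calibration("wrist");im=r.capture("wrist");cv2.imwrite("pics/w1.png",im)
np.savez("w1.npz",K=k["K"],extrinsics=k["extrinsics"])
for d in r.cut_out("headset_band","wrist"): print(round(d["p"],2),d["extent"])
im=cv2.convertScaleAbs(im,alpha=1.5,beta=15)
cv2.imwrite("pics/w1v.png",cv2.resize(im,(784,588),interpolation=2))
```

```text
0.3 [0.17731226 0.65110716 0.19614677] [ 1.79966828e+02 -5.63408715e-03 -1.52321835e+01] -0.0188
```

View pics/w1v.png

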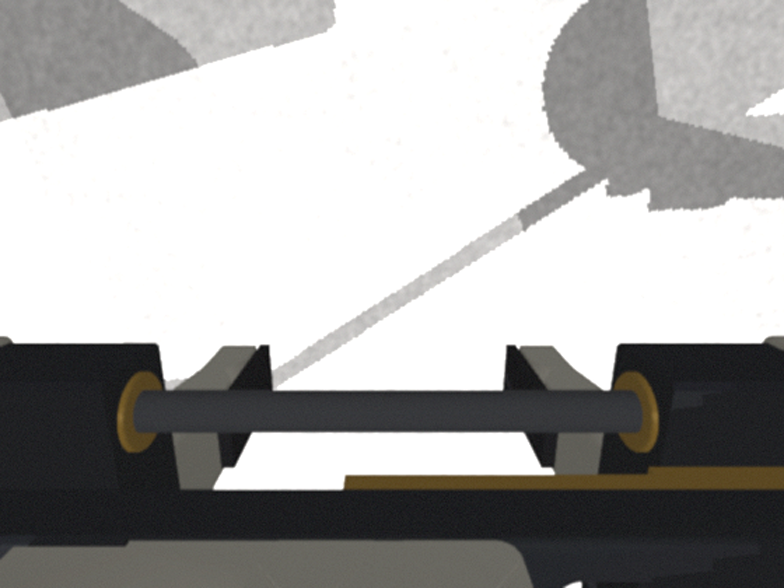

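The move was refused, probably because every field is needed in each row. The wrist view shows the fingers in the lower half, so I'll view the band with an offset of about 4 cm in +y.

servo_tool(
  targets=[
    {"dx": 0,"dy": 0,"dz": 4,"spin": 0,"grip": 100},
    {"dx": 0,"dy": 0,"dz": 8,"spin": -0.1,"grip": 100},
    {"dx": 0,"dy": 0,"dz": 12,"spin": -0.2,"grip": 100},
    {"dx": 1,"dy": -1,"dz": 15,"spin": -0.3,"grip": 100},
    {"dx": 3,"dy": -3,"dz": 18,"spin": -0.4,"grip": 100},
    {"dx": 5.5,"dy": -5.5,"dz": 20,"spin": -0.5,"grip": 100},
    {"dx": 8,"dy": -8,"dz": 22,"spin": -0.6,"grip": 100},
    {"dx": 10.5,"dy": -10.5,"dz": 22.4,"spin": -0.7,"grip": 100},
    {"dx": 13,"dy": -13,"dz": 22.4,"spin": -0.8,"grip": 100},
    {"dx": 15.5,"dy": -15.5,"dz": 22.4,"spin": -0.9,"grip": 100},
  ],
)

```text
time_s: 1.23
tcp_pos: [0.3332, 0.4951, 0.4213]
eef_rot: [-179.9, 0.1, -67.1]
contact_force: [-0.1, 0.1, -0.5]
gripper_width: 0.0878
```

servo_tool(
  targets=[
    {"dx": 2.7,"dy": -2.5,"dz": 0,"spin": -0.1,"grip": 100},
    {"dx": 5.4,"dy": -5,"dz": 0,"spin": -0.2,"grip": 100},
    {"dx": 8.1,"dy": -7.5,"dz": 0,"spin": -0.3,"grip": 100},
    {"dx": 10.8,"dy": -10,"dz": 0,"spin": -0.4,"grip": 100},
    {"dx": 13.5,"dy": -12.5,"dz": 0,"spin": -0.46,"grip": 100},
    {"dx": 16.2,"dy": -15,"dz": 0,"spin": -0.46,"grip": 100},
    {"dx": 18.9,"dy": -17.5,"dz": 0,"spin": -0.46,"grip": 100},
    {"dx": 21.6,"dy": -20,"dz": 0,"spin": -0.46,"grip": 100},
    {"dx": 24.3,"dy": -22,"dz": 0,"spin": -0.46,"grip": 100},
    {"dx": 27,"dy": -23.5,"dz": 0,"spin": -0.46,"grip": 100},
  ],
)

```text
time_s: 2.07
tcp_pos: [0.6035, 0.2591, 0.4212]
eef_rot: [-180.0, 0.0, -93.2]
contact_force: [0.6, 0.2, 0.3]
gripper_width: 0.087
```

servo_tool(
  targets=[
    {"dx": 1.3,"dy": 0,"dz": 0,"spin": 0,"grip": 100},
    {"dx": 1.3,"dy": 0,"dz": 0,"spin": 0,"grip": 100},
    {"dx": 1.3,"dy": 0,"dz": 0,"spin": 0,"grip": 100},
    {"dx": 1.3,"dy": 0,"dz": 0,"spin": 0,"grip": 100},
    {"dx": 1.3,"dy": 0,"dz": 0,"spin": 0,"grip": 100},
    {"dx": 1.3,"dy": 0,"dz": 0,"spin": 0,"grip": 100},
    {"dx": 1.3,"dy": 0,"dz": 0,"spin": 0,"grip": 100},
    {"dx": 1.3,"dy": 0,"dz": 0,"spin": 0,"grip": 100},
    {"dx": 1.3,"dy": 0,"dz": 0,"spin": 0,"grip": 100},
    {"dx": 1.3,"dy": 0,"dz": 0,"spin": 0,"grip": 100},
  ],
)

```text
time_s: 2.9
tcp_pos: [0.6151, 0.2615, 0.4207]
eef_rot: [-180.0, 0.0, -93.1]
contact_force: [0.1, -0.4, 0.1]
gripper_width: 0.0874
```

Run:
```python
from h import *
s=r.get_state();print(s["time_s"],s["tcp_pos"],s["eef_rot"],s["contact_force"])
k=r.get_calibration("wrist");im=r.capture("wrist");cv2.imwrite("pics/w2.png",im)
np.savez("w2.npz",K=k["K"],extrinsics=k["extrinsics"])
for d in r.cut_out("headset_band","wrist"): print(round(d["p"],2),d["extent"])
im=cv2.convertScaleAbs(im,alpha=1.5,beta=15)
cv2.imwrite("pics/w2v.png",cv2.resize(im,(784,588),interpolation=2))
```

```text
2.9 [0.61510268 0.26146059 0.42065695] [-1.79989530e+02  1.15155897e-02 -9.31272534e+01] [ 0.07715184 -0.35921616  0.06510766]
0.98 [251.3, 71.4, 303.8, 225.4]
0.96 [179.7, 249.6, 287.6, 329.2]
```

View pics/w2v.png

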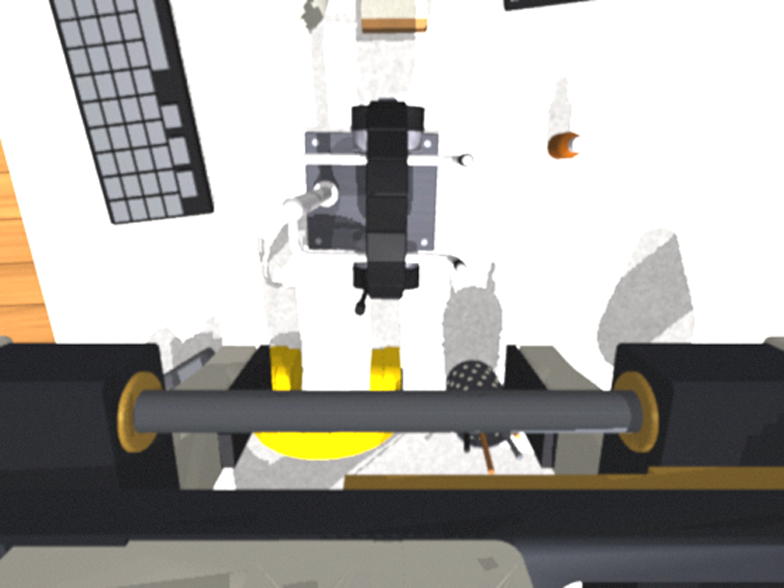

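The wrist view (in 784 px coordinates) shows the band centred at about (388,212). The stand plate corners are (305,132) to (437,249), the arm tips are at (468,160) and (460,265), and the yellow decoy is behind the fingers.

Run:
```python
from h import *
k=dict(np.load("w2.npz"))
def ray(u,z):
    u=np.array(u)/1.4;d=k["extrinsics"][:3,:3]@np.linalg.inv(k["K"])@[u[0],u[1],1];o=k["extrinsics"][:3,3]
    return np.round(o+d*(z-o[2])/d[2],4)
for n,u,z in[("band",(388,212),.258),("bandL",(369,212),.258),("bandR",(407,212),.258),("flat a",(388,192),.258),("flat b",(388,232),.258),
 ("cup far",(388,110),.152),("cup near",(386,283),.152),
 ("pl",(305,132),.008),("pl",(439,132),.008),("pl",(437,249),.008),("pl",(307,249),.008),("postbase",(325,192),.008),("posttop",(294,208),.226),("tipA",(468,160),.27),("tipB",(460,265),.27),("armA",(340,160),.23),("armB",(340,255),.23)]: print(n,ray(u,z))
# mask-based band
im=cv2.imread("pics/w2.png")
g=cv2.cvtColor(im,cv2.COLOR_BGR2GRAY)
for row in (120,137,151,165,178): print(row,[c for c in range(250,305) if g[row,c]<28][:1],[c for c in range(250,305) if g[row,c]<28][-1:])
```

```text
band [0.612  0.2226 0.258 ]
bandL [0.6264 0.2218 0.258 ]
bandR [0.5975 0.2234 0.258 ]
flat a [0.6112 0.2078 0.258 ]
flat b [0.6128 0.2378 0.258 ]
cup far [0.6073 0.1389 0.152 ]
cup near [0.6186 0.3053 0.152 ]
pl [0.7109 0.1431 0.008 ]
pl [0.5445 0.1524 0.008 ]
pl [0.5508 0.2993 0.008 ]
pl [0.7237 0.2898 0.008 ]
postbase [0.6928 0.2172 0.008 ]
posttop [0.6897 0.2181 0.226 ]
tipA [0.553 0.188 0.27 ]
tipB [0.5596 0.2641 0.27  ]
armA [0.648  0.1823 0.23  ]
armB [0.6545 0.2589 0.23  ]
120 [261] [290]
137 [261] [290]
151 [262] [290]
165 [261] [289]
178 [] []
```

servo_tool(
  targets=[
    {"dx": -0.3,"dy": -2,"dz": 0,"spin": -0.012,"grip": 100},
    {"dx": -0.3,"dy": -3.9,"dz": 0,"spin": -0.012,"grip": 100},
    {"dx": -0.3,"dy": -3.9,"dz": -2.5,"spin": -0.012,"grip": 100},
    {"dx": -0.3,"dy": -3.9,"dz": -5,"spin": -0.012,"grip": 100},
    {"dx": -0.3,"dy": -3.9,"dz": -8,"spin": -0.012,"grip": 100},
    {"dx": -0.3,"dy": -3.9,"dz": -10,"spin": -0.012,"grip": 100},
    {"dx": -0.3,"dy": -3.9,"dz": -11,"spin": -0.012,"grip": 100},
    {"dx": -0.3,"dy": -3.9,"dz": -12,"spin": -0.012,"grip": 100},
    {"dx": -0.3,"dy": -3.9,"dz": -12,"spin": -0.012,"grip": 100},
    {"dx": -0.3,"dy": -3.9,"dz": -12,"spin": -0.012,"grip": 100},
  ],
)

```text
time_s: 3.83
tcp_pos: [0.6128, 0.2221, 0.3013]
eef_rot: [-179.9, 0.0, -93.8]
contact_force: [0.0, -0.3, 1.2]
gripper_width: 0.0875
```

servo_tool(
  targets=[
    {"dx": 0,"dy": 0,"dz": -1.5,"spin": 0,"grip": 100},
    {"dx": 0,"dy": 0,"dz": -3,"spin": 0,"grip": 100},
    {"dx": 0,"dy": 0,"dz": -4.5,"spin": 0,"grip": 100},
    {"dx": 0,"dy": 0,"dz": -5.5,"spin": 0,"grip": 100},
    {"dx": 0,"dy": 0,"dz": -6.3,"spin": 0,"grip": 100},
    {"dx": 0,"dy": 0,"dz": -6.9,"spin": 0,"grip": 100},
    {"dx": 0,"dy": 0,"dz": -6.9,"spin": 0,"grip": 100},
    {"dx": 0,"dy": 0,"dz": -6.9,"spin": 0,"grip": 100},
    {"dx": 0,"dy": 0,"dz": -6.9,"spin": 0,"grip": 100},
    {"dx": 0,"dy": 0,"dz": -6.9,"spin": 0,"grip": 100},
  ],
)

```text
time_s: 4.67
tcp_pos: [0.6127, 0.2224, 0.2324]
eef_rot: [-179.9, 0.0, -93.8]
contact_force: [0.3, -0.1, 0.2]
gripper_width: 0.0874
```

servo_tool(
  targets=[
    {"dx": 0,"dy": 0,"dz": 0,"spin": 0,"grip": 60},
    {"dx": 0,"dy": 0,"dz": 0,"spin": 0,"grip": 50},
    {"dx": 0,"dy": 0,"dz": 0,"spin": 0,"grip": 40},
    {"dx": 0,"dy": 0,"dz": 0,"spin": 0,"grip": 30},
    {"dx": 0,"dy": 0,"dz": 0,"spin": 0,"grip": 20},
    {"dx": 0,"dy": 0,"dz": 0,"spin": 0,"grip": 10},
    {"dx": 0,"dy": 0,"dz": 0,"spin": 0,"grip": 0},
    {"dx": 0,"dy": 0,"dz": 0,"spin": 0,"grip": 0},
    {"dx": 0,"dy": 0,"dz": 0,"spin": 0,"grip": 0},
    {"dx": 0,"dy": 0,"dz": 0,"spin": 0,"grip": 0},
  ],
  squeeze=35,
)

```text
time_s: 5.5
tcp_pos: [0.6123, 0.2223, 0.2314]
eef_rot: [180.0, -0.0, -93.8]
contact_force: [0.5, -0.5, 0.7]
gripper_width: 0.0262
```

servo_tool(
  targets=[
    {"dx": 0,"dy": 0,"dz": 0,"spin": 0,"grip": 0},
    {"dx": 0,"dy": 0,"dz": 0.2,"spin": 0,"grip": 0},
    {"dx": 0,"dy": 0,"dz": 0.5,"spin": 0,"grip": 0},
    {"dx": 0,"dy": 0,"dz": 1,"spin": 0,"grip": 0},
    {"dx": 0,"dy": 0,"dz": 1.5,"spin": 0,"grip": 0},
    {"dx": 0,"dy": 0,"dz": 2,"spin": 0,"grip": 0},
    {"dx": 0,"dy": 0,"dz": 2.5,"spin": 0,"grip": 0},
    {"dx": 0,"dy": 0,"dz": 3,"spin": 0,"grip": 0},
    {"dx": 0,"dy": 0,"dz": 3.5,"spin": 0,"grip": 0},
    {"dx": 0,"dy": 0,"dz": 3.5,"spin": 0,"grip": 0},
  ],
)

```text
time_s: 6.33
tcp_pos: [0.6128, 0.2224, 0.268]
eef_rot: [-179.9, 0.0, -93.8]
contact_force: [0.4, -0.0, -0.4]
gripper_width: 0.0007
```

Run:
```python
from h import *
s=r.get_state();print(s["time_s"],s["tcp_pos"],s["contact_force"],s["moment"],s["gripper_width"])
a=r.capture("scene");b=r.capture("side")
f=lambda i,x,y:cv2.convertScaleAbs(cv2.resize(i[y:y+130,x:x+100],None,fx=4,fy=4,interpolation=2),alpha=1.6,beta=10)
cv2.imwrite("pics/l1.png",np.hstack([f(a,270,105),f(b,235,90)]))
```

```text
6.3333 [0.61282197 0.22244518 0.26795317] [ 0.36709625 -0.02533942 -0.40895279] [ 0.06740429 -0.10446114 -0.04026217] 0.0006782889768064663
```

View pics/l1.png

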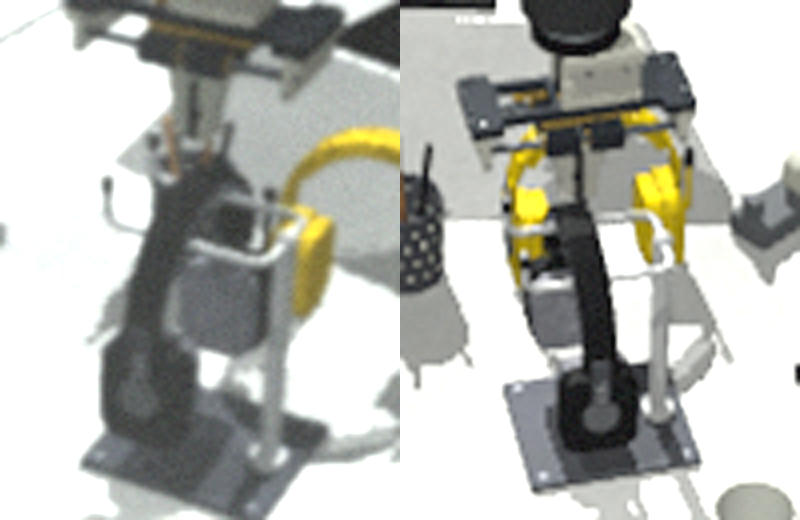

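The fingers shut completely and the headset hasn't moved, so the band was never between them. I'll check the geometry by projecting the TCP and the band into the images.

Run:
```python
from h import *
out=[]
a=r.capture("scene");b=r.capture("side");T=r.get_state()["tcp_pos"]
cv2.imwrite("pics/scene2.png",a);cv2.imwrite("pics/side2.png",b)
p=[.6040,.2228,np.radians(-3.8)]
for n,im,ox,oy in(("scene",a,290,110),("side",b,250,105)):
    c=r.get_calibration(n)
    im=cv2.convertScaleAbs(cv2.resize(im[oy:oy+70,ox:ox+50],None,fx=8,fy=8,interpolation=2),alpha=2,beta=20)
    def L(P,col):
        u=(proj(c,P)-[ox-.5,oy-.5])*8
        cv2.polylines(im,[np.round(u).astype(int)],False,col,1)
    L([T+[0,0,.04],T],(255,0,255));L([T-[.01,0,0],T+[.01,0,0]],(255,0,255))
    for y in(-.04,.04): L(w(p,[(.088,y,.226),(-.048,y,.226),(-.048,y,.27)]),(0,0,255))
    th=np.linspace(-1.4,1.4,30)
    for x in(-.0075,.0245): L(w(p,[(x,.09*np.sin(k),.168+.09*np.cos(k)) for k in th]),(0,255,0))
    out.append(im)
cv2.imwrite("pics/ov2.png",np.hstack(out))
```

```text
(no output)
```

View pics/ov2.png

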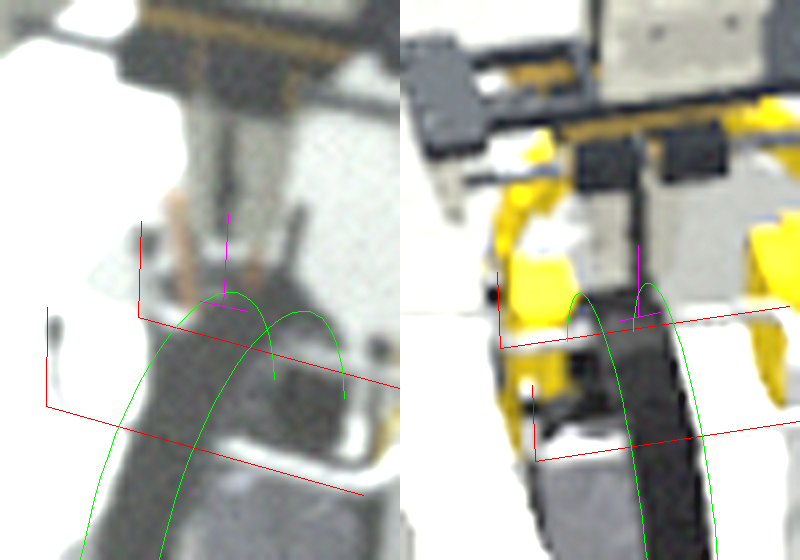

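Run:
```python
from h import *
S=r.get_calibration("scene");D=r.get_calibration("side")
def tri(a,b):
    f=lambda P:np.r_[proj(S,P)[0]-a,proj(D,P)[0]-b]
    s=least_squares(f,[.6,.2,.25]);return np.round(s.x,4),np.round(s.fun,1)
h=lambda x,y:np.array([290+x/8-.5,110+y/8-.5]);g=lambda x,y:np.array([250+(x-400)/8-.5,105+y/8-.5])
print("finger end centre",tri(h(232,240),g(638,288)))
print("gap top at block",tri(h(232,105),g(640,150)))
print("far tip",tri(h(147,238),g(492,292)))
print("far arm/right front corner",tri(h(372,455),g(800,418)))
print("band left far edge apex",tri(h(190,290),g(600,300)))
s=r.get_state();print(s["tcp_pos"],s["joints"],s["gripper_width"])
```

```text
finger end centre (array([0.6125, 0.2208, 0.2911]), array([-0.8,  1.3,  0.2, -1.7]))
gap top at block (array([0.6129, 0.2221, 0.3538]), array([ 0.4, -0.7, -0.1,  0.9]))
far tip (array([0.5579, 0.2718, 0.2573]), array([-0.3,  0.5,  0.1, -0.7]))
far arm/right front corner (array([0.6817, 0.1971, 0.2235]), array([-1.2,  2. ,  0.3, -2.7]))
band left far edge apex (array([0.5962, 0.2303, 0.2681]), array([ 0.5, -0.8, -0.1,  1. ]))
[0.61210958 0.22221741 0.26609263] [ 3.70753025e+01  1.64366312e+01  3.78417836e+00 -1.09159948e-02
 -7.73791356e+01 -4.09136489e+01] 0.0002933543951815315
```

Triangulation puts the finger ends about 20 mm higher than the reported TCP, so the first close was over the top of the band. I'll open and go down to TCP z of about 0.214. That is clear of the stand whether or not the reported TCP is right.

servo_tool(
  targets=[
    {"dx": 0,"dy": 0,"dz": 0,"spin": 0,"grip": 100},
    {"dx": 0,"dy": 0,"dz": 0,"spin": 0,"grip": 100},
    {"dx": 0,"dy": 0,"dz": 0,"spin": 0,"grip": 100},
    {"dx": 0,"dy": 0,"dz": 0,"spin": 0,"grip": 100},
    {"dx": 0,"dy": 0,"dz": 0,"spin": 0,"grip": 100},
    {"dx": 0,"dy": 0,"dz": 0,"spin": 0,"grip": 100},
    {"dx": 0,"dy": 0,"dz": 0,"spin": 0,"grip": 100},
    {"dx": 0,"dy": 0,"dz": 0,"spin": 0,"grip": 100},
    {"dx": 0,"dy": 0,"dz": 0,"spin": 0,"grip": 100},
    {"dx": 0,"dy": 0,"dz": 0,"spin": 0,"grip": 100},
  ],
)

```text
time_s: 7.37
tcp_pos: [0.6123, 0.2223, 0.2664]
eef_rot: [180.0, -0.0, -93.8]
contact_force: [-0.2, -1.1, -0.3]
gripper_width: 0.0614
```

servo_tool(
  targets=[
    {"dx": 0,"dy": 0,"dz": 0,"spin": 0,"grip": 100},
    {"dx": 0,"dy": 0,"dz": -0.8,"spin": 0,"grip": 100},
    {"dx": 0,"dy": 0,"dz": -1.6,"spin": 0,"grip": 100},
    {"dx": 0,"dy": 0,"dz": -2.4,"spin": 0,"grip": 100},
    {"dx": 0,"dy": 0,"dz": -3.2,"spin": 0,"grip": 100},
    {"dx": 0,"dy": 0,"dz": -4,"spin": 0,"grip": 100},
    {"dx": 0,"dy": 0,"dz": -4.6,"spin": 0,"grip": 100},
    {"dx": 0,"dy": 0,"dz": -5,"spin": 0,"grip": 100},
    {"dx": 0,"dy": 0,"dz": -5.2,"spin": 0,"grip": 100},
    {"dx": 0,"dy": 0,"dz": -5.2,"spin": 0,"grip": 100},
  ],
)

```text
time_s: 8.2
tcp_pos: [0.6122, 0.2222, 0.2139]
eef_rot: [180.0, -0.0, -93.8]
contact_force: [-0.4, -0.3, 1.1]
gripper_width: 0.0875
```

Run:
```python
from h import *
s=r.get_state();print(s["time_s"],s["tcp_pos"],s["contact_force"],s["gripper_width"])
a=r.capture("scene");b=r.capture("side")
f=lambda i,x,y:cv2.convertScaleAbs(cv2.resize(i[y:y+75,x:x+65],None,fx=6,fy=6,interpolation=2),alpha=2,beta=20)
cv2.imwrite("pics/l2.png",np.hstack([f(a,285,110),f(b,240,105)]))
```

```text
8.2 [0.61220797 0.22216367 0.21392832] [-0.43405841 -0.30575337  1.07763805] 0.08749181132537673
```

View pics/l2.png

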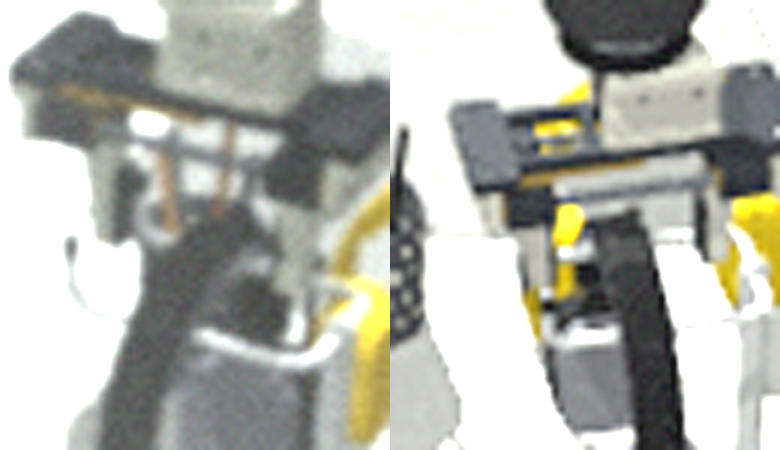

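The fingers now straddle the band with good overlap and the body is clear of it, so I'll close.

servo_tool(
  targets=[
    {"dx": 0,"dy": 0,"dz": 0,"spin": 0,"grip": 20},
    {"dx": 0,"dy": 0,"dz": 0,"spin": 0,"grip": 20},
    {"dx": 0,"dy": 0,"dz": 0,"spin": 0,"grip": 20},
    {"dx": 0,"dy": 0,"dz": 0,"spin": 0,"grip": 20},
    {"dx": 0,"dy": 0,"dz": 0,"spin": 0,"grip": 20},
    {"dx": 0,"dy": 0,"dz": 0,"spin": 0,"grip": 20},
    {"dx": 0,"dy": 0,"dz": 0,"spin": 0,"grip": 20},
    {"dx": 0,"dy": 0,"dz": 0,"spin": 0,"grip": 20},
    {"dx": 0,"dy": 0,"dz": 0,"spin": 0,"grip": 20},
    {"dx": 0,"dy": 0,"dz": 0,"spin": 0,"grip": 20},
  ],
  squeeze=35,
)

```text
time_s: 9.13
tcp_pos: [0.6127, 0.2223, 0.2146]
eef_rot: [-180.0, 0.0, -93.8]
contact_force: [1.9, 0.1, 0.3]
gripper_width: 0.0316
```

servo_tool(
  targets=[
    {"dx": 0,"dy": 0,"dz": 0,"spin": 0,"grip": 10},
    {"dx": 0,"dy": 0,"dz": 0,"spin": 0,"grip": 5},
    {"dx": 0,"dy": 0,"dz": 0,"spin": 0,"grip": 0},
    {"dx": 0,"dy": 0,"dz": 0,"spin": 0,"grip": 0},
    {"dx": 0,"dy": 0,"dz": 0,"spin": 0,"grip": 0},
    {"dx": 0,"dy": 0,"dz": 0,"spin": 0,"grip": 0},
    {"dx": 0,"dy": 0,"dz": 0,"spin": 0,"grip": 0},
    {"dx": 0,"dy": 0,"dz": 0,"spin": 0,"grip": 0},
    {"dx": 0,"dy": 0,"dz": 0,"spin": 0,"grip": 0},
    {"dx": 0,"dy": 0,"dz": 0,"spin": 0,"grip": 0},
  ],
)

```text
time_s: 9.97
tcp_pos: [0.6125, 0.2223, 0.2146]
eef_rot: [-180.0, 0.0, -93.8]
contact_force: [2.4, -1.2, 1.8]
gripper_width: 0.0315
```

The grip holds at 31.5 mm. Lifting straight up.

servo_tool(
  targets=[
    {"dx": 0,"dy": 0,"dz": 0.3,"spin": 0,"grip": 0},
    {"dx": 0,"dy": 0,"dz": 0.8,"spin": 0,"grip": 0},
    {"dx": 0,"dy": 0,"dz": 1.5,"spin": 0,"grip": 0},
    {"dx": 0,"dy": 0,"dz": 2.4,"spin": 0,"grip": 0},
    {"dx": 0,"dy": 0,"dz": 3.4,"spin": 0,"grip": 0},
    {"dx": 0,"dy": 0,"dz": 4.4,"spin": 0,"grip": 0},
    {"dx": 0,"dy": 0,"dz": 5.4,"spin": 0,"grip": 0},
    {"dx": 0,"dy": 0,"dz": 6.4,"spin": 0,"grip": 0},
    {"dx": 0,"dy": 0,"dz": 7,"spin": 0,"grip": 0},
    {"dx": 0,"dy": 0,"dz": 7,"spin": 0,"grip": 0},
  ],
)

```text
time_s: 10.8
tcp_pos: [0.613, 0.2225, 0.2866]
eef_rot: [-179.9, 0.1, -93.8]
contact_force: [0.1, -1.0, -2.3]
gripper_width: 0.0315
```

servo_tool(
  targets=[
    {"dx": 0,"dy": 0,"dz": 0.5,"spin": 0,"grip": 0},
    {"dx": 0,"dy": 0,"dz": 1,"spin": 0,"grip": 0},
    {"dx": 0,"dy": 0,"dz": 1,"spin": 0,"grip": 0},
    {"dx": 0,"dy": 0,"dz": 1,"spin": 0,"grip": 0},
    {"dx": 0,"dy": 0,"dz": 1,"spin": 0,"grip": 0},
    {"dx": 0,"dy": 0,"dz": 1,"spin": 0,"grip": 0},
    {"dx": 0,"dy": 0,"dz": 1,"spin": 0,"grip": 0},
    {"dx": 0,"dy": 0,"dz": 1,"spin": 0,"grip": 0},
    {"dx": 0,"dy": 0,"dz": 1,"spin": 0,"grip": 0},
    {"dx": 0,"dy": 0,"dz": 1,"spin": 0,"grip": 0},
  ],
)

```text
time_s: 11.63
tcp_pos: [0.6123, 0.2223, 0.2944]
eef_rot: [180.0, -0.0, -93.8]
contact_force: [0.2, 0.0, -3.5]
gripper_width: 0.0317
```

Run:
```python
from h import *
s=r.get_state();print(s["time_s"],s["tcp_pos"],s["contact_force"],s["moment"],s["gripper_width"])
a=r.capture("scene");b=r.capture("side")
f=lambda i,x,y:cv2.convertScaleAbs(cv2.resize(i[y:y+130,x:x+100],None,fx=4,fy=4,interpolation=2),alpha=1.6,beta=10)
cv2.imwrite("pics/l3.png",np.hstack([f(a,270,105),f(b,235,80)]))
```

```text
11.6333 [0.61230661 0.22225451 0.2944175 ] [ 0.22407576  0.03914614 -3.50356341] [ 0.08660354 -0.06141617  0.04134296] 0.03167394506544783
```

View pics/l3.png

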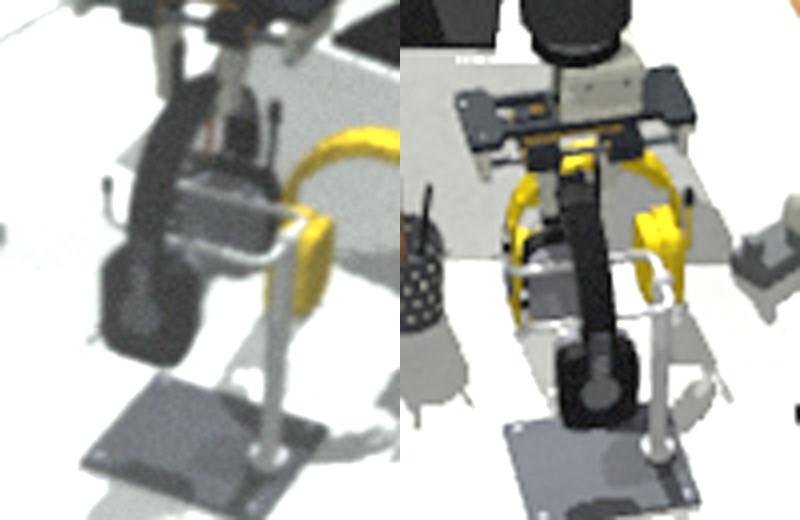

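The headset is lifted 8 cm, hangs level and is clear of the arm tips; the force reading is -3.5 N. Now I'll draw it out along the stand's -x and carry it towards the dock.

servo_tool(
  targets=[
    {"dx": -0.5,"dy": 0,"dz": 0,"spin": 0,"grip": 0},
    {"dx": -1.5,"dy": 0.1,"dz": 0,"spin": 0,"grip": 0},
    {"dx": -3,"dy": 0.2,"dz": 0,"spin": 0,"grip": 0},
    {"dx": -4.5,"dy": 0.3,"dz": 0,"spin": 0,"grip": 0},
    {"dx": -6,"dy": 0.4,"dz": 0,"spin": 0,"grip": 0},
    {"dx": -7.5,"dy": 0.5,"dz": 0,"spin": 0,"grip": 0},
    {"dx": -9,"dy": 0.6,"dz": 0,"spin": 0,"grip": 0},
    {"dx": -10.5,"dy": 0.7,"dz": 0,"spin": 0,"grip": 0},
    {"dx": -12,"dy": 0.8,"dz": 0,"spin": 0,"grip": 0},
    {"dx": -13,"dy": 0.8,"dz": 0.5,"spin": 0,"grip": 0},
  ],
)

```text
time_s: 12.57
tcp_pos: [0.4799, 0.2299, 0.2991]
eef_rot: [179.9, -0.0, -93.8]
contact_force: [-0.5, -0.2, -3.7]
gripper_width: 0.0318
```

servo_tool(
  targets=[
    {"dx": 0,"dy": -0.5,"dz": 1,"spin": 0,"grip": 0},
    {"dx": 0,"dy": -1.5,"dz": 2,"spin": 0,"grip": 0},
    {"dx": 0,"dy": -3.5,"dz": 3,"spin": -0.01,"grip": 0},
    {"dx": 0,"dy": -6,"dz": 4,"spin": -0.02,"grip": 0},
    {"dx": 0,"dy": -8.5,"dz": 5,"spin": -0.03,"grip": 0},
    {"dx": 0.5,"dy": -11,"dz": 5,"spin": -0.04,"grip": 0},
    {"dx": 1,"dy": -13.5,"dz": 5,"spin": -0.06,"grip": 0},
    {"dx": 1.5,"dy": -16,"dz": 5,"spin": -0.07,"grip": 0},
    {"dx": 2,"dy": -18.5,"dz": 5,"spin": -0.08,"grip": 0},
    {"dx": 2.5,"dy": -21,"dz": 5,"spin": -0.1,"grip": 0},
  ],
)

```text
time_s: 13.4
tcp_pos: [0.5077, 0.0181, 0.3507]
eef_rot: [-179.9, 0.0, -99.6]
contact_force: [1.4, -0.5, -3.2]
gripper_width: 0.0314
```

servo_tool(
  targets=[
    {"dx": 0.5,"dy": -2,"dz": 0,"spin": 0,"grip": 0},
    {"dx": 1,"dy": -4,"dz": 0,"spin": 0,"grip": 0},
    {"dx": 1.5,"dy": -6,"dz": 0,"spin": 0,"grip": 0},
    {"dx": 2,"dy": -8,"dz": 0,"spin": 0,"grip": 0},
    {"dx": 2.5,"dy": -10,"dz": 0,"spin": 0,"grip": 0},
    {"dx": 3,"dy": -11,"dz": 0,"spin": 0,"grip": 0},
    {"dx": 3.5,"dy": -12,"dz": 0,"spin": 0,"grip": 0},
    {"dx": 4,"dy": -12,"dz": 0,"spin": 0,"grip": 0},
    {"dx": 4,"dy": -12,"dz": 0,"spin": 0,"grip": 0},
    {"dx": 4,"dy": -12,"dz": 0,"spin": 0,"grip": 0},
  ],
)

```text
time_s: 14.23
tcp_pos: [0.5475, -0.0994, 0.3493]
eef_rot: [180.0, 0.0, -99.6]
contact_force: [0.5, 0.3, -2.7]
gripper_width: 0.0319
```

Run:
```python
from h import *
s=r.get_state();print(s["time_s"],s["tcp_pos"],s["eef_rot"],s["contact_force"],s["gripper_width"])
k=r.get_calibration("wrist");im=r.capture("wrist");cv2.imwrite("pics/w3.png",im)
np.savez("w3.npz",K=k["K"],extrinsics=k["extrinsics"])
for n in ("headset_band","dock_floor"):
  for d in r.cut_out(n,"wrist"): print(n,round(d["p"],2),d["extent"])
p=[.5628,-.2741,-.1672]
for z in(.034,0): print(z,np.round(proj(k,w(p,[(-.056,.112,z),(.056,.112,z),(.056,-.112,z),(-.056,-.112,z)]))).tolist())
```

```text
14.2333 [ 0.54754947 -0.09944127  0.34934893] [ 1.79980524e+02  7.09940391e-03 -9.95731184e+01] [ 0.48820036  0.30871659 -2.7166249 ] 0.03189473073482797
headset_band 0.7 [227.6, 90.0, 323.8, 339.8]
dock_floor 0.56 [203.4, 0.6, 286.3, 128.2]
0.034 [[284.0, 129.0], [210.0, 129.0], [200.0, -47.0], [285.0, -47.0]]
0 [[284.0, 128.0], [214.0, 128.0], [205.0, -35.0], [285.0, -35.0]]
```

Run:
```python
from h import *
k=dict(np.load("w3.npz"));im=cv2.imread("pics/w3.png");g=cv2.cvtColor(im,cv2.COLOR_BGR2GRAY)
p=[.5628,-.2741,-.1672]
print("centre pred",proj(k,w(p,[(0,0,.034)])))
q=proj(k,w(p,[(-.056,.112,.034),(.056,.112,.034),(.056,-.112,.034),(-.056,-.112,.034)]))
for row in (10,30,50,70,90,110):
    f=(row-q[0,1])/(q[3,1]-q[0,1]);R=q[0,0]+f*(q[3,0]-q[0,0]);Lf=q[1,0]+f*(q[2,0]-q[1,0])
    d=np.where(g[row,185:305]<110)[0]+185
    print(row,"pred",round(Lf,1),round(R,1),"seen",d[0],d[-1])
for col in(220,230,270,278): print(col,[int(g[y,col]) for y in range(118,138)])
u=cv2.resize(cv2.convertScaleAbs(im[0:200,170:320],alpha=1.7,beta=10),None,fx=3,fy=3,interpolation=2)
for P in w(p,[(sx,sy*.07+ty,.034) for sy in(-1,1) for sx in(-.042,.042) for ty in(-.026,.026)]):
    c=(proj(k,P)[0]-[170,0])*3;cv2.circle(u,tuple(int(v) for v in c),3,(0,0,255),1)
c=(proj(k,w(p,[(0,0,.034)]))[0]-[170,0])*3;cv2.circle(u,tuple(int(v) for v in c),4,(0,255,0),1)
cv2.imwrite("pics/w3v.png",u)
```

```text
centre pred [[244.82802313  46.68674103]]
10 pred 203.0 284.9 seen 205 284
30 pred 204.1 284.7 seen 206 284
50 pred 205.2 284.6 seen 207 284
70 pred 206.3 284.5 seen 208 284
90 pred 207.4 284.4 seen 209 285
110 pred 208.5 284.3 seen 211 304
220 [15, 16, 19, 20, 22, 24, 24, 26, 25, 40, 107, 177, 209, 217, 220, 218, 215, 214, 219, 230]
230 [13, 9, 12, 13, 14, 16, 17, 17, 21, 43, 114, 188, 220, 222, 219, 215, 215, 218, 223, 230]
270 [13, 12, 14, 14, 10, 16, 12, 10, 13, 14, 12, 13, 15, 15, 12, 11, 14, 12, 15, 11]
278 [14, 15, 15, 13, 13, 14, 12, 13, 13, 13, 14, 13, 11, 9, 14, 12, 12, 12, 13, 11]
```

View pics/w3v.png

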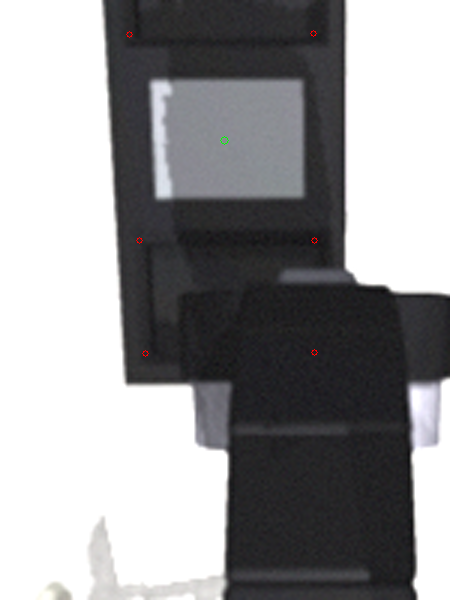

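The wrist picture shows the dock panel centred at crop pixel (227,140), against a prediction of (224,140). The dock is therefore good to about 1.5 mm, at roughly (0.5618, -0.274). Moving over it.

servo_tool(
  targets=[
    {"dx": 0.1,"dy": -1,"dz": 0,"spin": 0,"grip": 0},
    {"dx": 0.3,"dy": -3,"dz": 0,"spin": 0,"grip": 0},
    {"dx": 0.6,"dy": -6,"dz": 0,"spin": 0,"grip": 0},
    {"dx": 0.8,"dy": -9,"dz": 0,"spin": 0,"grip": 0},
    {"dx": 1,"dy": -12,"dz": 0,"spin": 0,"grip": 0},
    {"dx": 1.2,"dy": -14.5,"dz": 0,"spin": 0,"grip": 0},
    {"dx": 1.3,"dy": -16.5,"dz": 0,"spin": 0,"grip": 0},
    {"dx": 1.4,"dy": -17.4,"dz": 0,"spin": 0,"grip": 0},
    {"dx": 1.4,"dy": -17.4,"dz": -1,"spin": 0,"grip": 0},
    {"dx": 1.4,"dy": -17.4,"dz": -2,"spin": 0,"grip": 0},
  ],
)

```text
time_s: 15.22
tcp_pos: [0.5615, -0.2738, 0.3289]
eef_rot: [-180.0, 0.0, -99.6]
contact_force: [0.1, 0.7, -4.6]
gripper_width: 0.0316
```

servo_tool(
  targets=[
    {"dx": 0,"dy": 0,"dz": -1.5,"spin": 0,"grip": 0},
    {"dx": 0,"dy": 0,"dz": -3,"spin": 0,"grip": 0},
    {"dx": 0,"dy": 0,"dz": -4.5,"spin": 0,"grip": 0},
    {"dx": 0,"dy": 0,"dz": -6,"spin": 0,"grip": 0},
    {"dx": 0,"dy": 0,"dz": -7.5,"spin": 0,"grip": 0},
    {"dx": 0,"dy": 0,"dz": -9,"spin": 0,"grip": 0},
    {"dx": 0,"dy": 0,"dz": -10.5,"spin": 0,"grip": 0},
    {"dx": 0,"dy": 0,"dz": -11.5,"spin": 0,"grip": 0},
    {"dx": 0,"dy": 0,"dz": -12,"spin": 0,"grip": 0},
    {"dx": 0,"dy": 0,"dz": -12,"spin": 0,"grip": 0},
  ],
)

```text
time_s: 16.05
tcp_pos: [0.5607, -0.2728, 0.208]
eef_rot: [179.9, 0.0, -99.5]
contact_force: [0.0, 0.0, -3.6]
gripper_width: 0.032
```

Run:
```python
from h import *
s=r.get_state();print(s["time_s"],s["tcp_pos"],s["eef_rot"],s["contact_force"],s["moment"],s["gripper_width"])
```

```text
16.05 [ 0.56066965 -0.27277763  0.2080187 ] [ 1.79872388e+02  1.87280791e-02 -9.95200587e+01] [ 0.03522264  0.03347715 -3.58579066] [ 0.14785717  0.01226469 -0.02008892] 0.03198802511697591
```

servo_tool(
  targets=[
    {"dx": 0.1,"dy": -0.1,"dz": -0.3,"spin": 0,"grip": 0},
    {"dx": 0.1,"dy": -0.1,"dz": -0.6,"spin": 0,"grip": 0},
    {"dx": 0.1,"dy": -0.1,"dz": -0.9,"spin": 0,"grip": 0},
    {"dx": 0.1,"dy": -0.1,"dz": -1.2,"spin": 0,"grip": 0},
    {"dx": 0.1,"dy": -0.1,"dz": -1.5,"spin": 0,"grip": 0},
    {"dx": 0.1,"dy": -0.1,"dz": -1.8,"spin": 0,"grip": 0},
    {"dx": 0.1,"dy": -0.1,"dz": -2.1,"spin": 0,"grip": 0},
    {"dx": 0.1,"dy": -0.1,"dz": -2.3,"spin": 0,"grip": 0},
    {"dx": 0.1,"dy": -0.1,"dz": -2.5,"spin": 0,"grip": 0},
    {"dx": 0.1,"dy": -0.1,"dz": -2.5,"spin": 0,"grip": 0},
  ],
)

```text
time_s: 16.88
tcp_pos: [0.5621, -0.2747, 0.1839]
eef_rot: [180.0, 0.0, -99.6]
contact_force: [-0.7, 0.1, -3.7]
gripper_width: 0.0318
```

servo_tool(
  targets=[
    {"dx": 0,"dy": 0,"dz": -0.1,"spin": 0,"grip": 0},
    {"dx": 0,"dy": 0,"dz": -0.2,"spin": 0,"grip": 0},
    {"dx": 0,"dy": 0,"dz": -0.3,"spin": 0,"grip": 0},
    {"dx": 0,"dy": 0,"dz": -0.4,"spin": 0,"grip": 0},
    {"dx": 0,"dy": 0,"dz": -0.5,"spin": 0,"grip": 0},
    {"dx": 0,"dy": 0,"dz": -0.6,"spin": 0,"grip": 0},
    {"dx": 0,"dy": 0,"dz": -0.7,"spin": 0,"grip": 0},
    {"dx": 0,"dy": 0,"dz": -0.8,"spin": 0,"grip": 0},
    {"dx": 0,"dy": 0,"dz": -0.8,"spin": 0,"grip": 0},
    {"dx": 0,"dy": 0,"dz": -0.8,"spin": 0,"grip": 0},
  ],
)

```text
time_s: 17.72
tcp_pos: [0.5623, -0.2747, 0.1764]
eef_rot: [180.0, -0.0, -99.6]
contact_force: [-0.4, 0.2, -3.2]
gripper_width: 0.0316
```

servo_tool(
  targets=[
    {"dx": 0,"dy": 0,"dz": -0.05,"spin": 0,"grip": 0},
    {"dx": 0,"dy": 0,"dz": -0.1,"spin": 0,"grip": 0},
    {"dx": 0,"dy": 0,"dz": -0.15,"spin": 0,"grip": 0},
    {"dx": 0,"dy": 0,"dz": -0.2,"spin": 0,"grip": 0},
    {"dx": 0,"dy": 0,"dz": -0.25,"spin": 0,"grip": 0},
    {"dx": 0,"dy": 0,"dz": -0.3,"spin": 0,"grip": 0},
    {"dx": 0,"dy": 0,"dz": -0.35,"spin": 0,"grip": 0},
    {"dx": 0,"dy": 0,"dz": -0.4,"spin": 0,"grip": 0},
    {"dx": 0,"dy": 0,"dz": -0.45,"spin": 0,"grip": 0},
    {"dx": 0,"dy": 0,"dz": -0.5,"spin": 0,"grip": 0},
  ],
)

```text
time_s: 18.55
tcp_pos: [0.5623, -0.2747, 0.1714]
eef_rot: [180.0, -0.0, -99.6]
contact_force: [-0.7, 0.1, -3.8]
gripper_width: 0.0317
```

servo_tool(
  targets=[
    {"dx": 0,"dy": 0,"dz": -0.04,"spin": 0,"grip": 0},
    {"dx": 0,"dy": 0,"dz": -0.08,"spin": 0,"grip": 0},
    {"dx": 0,"dy": 0,"dz": -0.12,"spin": 0,"grip": 0},
    {"dx": 0,"dy": 0,"dz": -0.16,"spin": 0,"grip": 0},
    {"dx": 0,"dy": 0,"dz": -0.2,"spin": 0,"grip": 0},
    {"dx": 0,"dy": 0,"dz": -0.2,"spin": 0,"grip": 0},
    {"dx": 0,"dy": 0,"dz": -0.2,"spin": 0,"grip": 0},
    {"dx": 0,"dy": 0,"dz": -0.2,"spin": 0,"grip": 0},
    {"dx": 0,"dy": 0,"dz": -0.2,"spin": 0,"grip": 0},
    {"dx": 0,"dy": 0,"dz": -0.2,"spin": 0,"grip": 0},
  ],
)

```text
time_s: 19.38
tcp_pos: [0.5624, -0.2747, 0.1695]
eef_rot: [-180.0, -0.0, -99.6]
contact_force: [0.3, -0.2, -4.0]
gripper_width: 0.0315
```

servo_tool(
  targets=[
    {"dx": 0,"dy": 0,"dz": -0.02,"spin": 0,"grip": 0},
    {"dx": 0,"dy": 0,"dz": -0.04,"spin": 0,"grip": 0},
    {"dx": 0,"dy": 0,"dz": -0.06,"spin": 0,"grip": 0},
    {"dx": 0,"dy": 0,"dz": -0.08,"spin": 0,"grip": 0},
    {"dx": 0,"dy": 0,"dz": -0.1,"spin": 0,"grip": 0},
    {"dx": 0,"dy": 0,"dz": -0.12,"spin": 0,"grip": 0},
    {"dx": 0,"dy": 0,"dz": -0.14,"spin": 0,"grip": 0},
    {"dx": 0,"dy": 0,"dz": -0.15,"spin": 0,"grip": 0},
    {"dx": 0,"dy": 0,"dz": -0.15,"spin": 0,"grip": 0},
    {"dx": 0,"dy": 0,"dz": -0.15,"spin": 0,"grip": 0},
  ],
)

```text
time_s: 20.22
tcp_pos: [0.5627, -0.2749, 0.1687]
eef_rot: [-179.9, -0.0, -99.6]
contact_force: [-0.3, 1.4, 5.5]
gripper_width: 0.0317
```

Contact came at TCP z = 0.1687, where 0.1684 was predicted, and the force rose by about 9 N. It is seated, so I'll release and rise.

servo_tool(
  targets=[
    {"dx": 0,"dy": 0,"dz": 0,"spin": 0,"grip": 40},
    {"dx": 0,"dy": 0,"dz": 0,"spin": 0,"grip": 50},
    {"dx": 0,"dy": 0,"dz": 0,"spin": 0,"grip": 60},
    {"dx": 0,"dy": 0,"dz": 0,"spin": 0,"grip": 70},
    {"dx": 0,"dy": 0,"dz": 0,"spin": 0,"grip": 80},
    {"dx": 0,"dy": 0,"dz": 0,"spin": 0,"grip": 90},
    {"dx": 0,"dy": 0,"dz": 0,"spin": 0,"grip": 100},
    {"dx": 0,"dy": 0,"dz": 0,"spin": 0,"grip": 100},
    {"dx": 0,"dy": 0,"dz": 0,"spin": 0,"grip": 100},
    {"dx": 0,"dy": 0,"dz": 0,"spin": 0,"grip": 100},
  ],
)

```text
time_s: 21.05
tcp_pos: [0.5623, -0.2747, 0.168]
eef_rot: [-180.0, 0.0, -99.6]
contact_force: [-0.6, 0.0, -1.1]
gripper_width: 0.0862
```

servo_tool(
  targets=[
    {"dx": 0,"dy": 0,"dz": 0.5,"spin": 0,"grip": 100},
    {"dx": 0,"dy": 0,"dz": 1.5,"spin": 0,"grip": 100},
    {"dx": 0,"dy": 0,"dz": 3,"spin": 0,"grip": 100},
    {"dx": 0,"dy": 0,"dz": 5,"spin": 0,"grip": 100},
    {"dx": 0,"dy": 0,"dz": 7.5,"spin": 0,"grip": 100},
    {"dx": 0,"dy": 0,"dz": 10,"spin": 0,"grip": 100},
    {"dx": 0,"dy": 0,"dz": 13,"spin": 0,"grip": 100},
    {"dx": 0,"dy": 0,"dz": 16,"spin": 0,"grip": 100},
    {"dx": 0,"dy": 1,"dz": 18,"spin": 0,"grip": 100},
    {"dx": 0,"dy": 3,"dz": 19,"spin": 0,"grip": 100},
  ],
)

```text
time_s: 21.88
tcp_pos: [0.5629, -0.2463, 0.3625]
eef_rot: [-179.7, -0.1, -99.7]
contact_force: [0.3, 1.2, -0.0]
gripper_width: 0.0875
```

servo_tool(
  targets=[
    {"dx": 0,"dy": 1,"dz": 0,"spin": 0,"grip": 100},
    {"dx": 0,"dy": 1,"dz": 0,"spin": 0,"grip": 100},
    {"dx": 0,"dy": 1,"dz": 0,"spin": 0,"grip": 100},
    {"dx": 0,"dy": 1,"dz": 0,"spin": 0,"grip": 100},
    {"dx": 0,"dy": 1,"dz": 0,"spin": 0,"grip": 100},
    {"dx": 0,"dy": 1,"dz": 0,"spin": 0,"grip": 100},
    {"dx": 0,"dy": 1,"dz": 0,"spin": 0,"grip": 100},
    {"dx": 0,"dy": 1,"dz": 0,"spin": 0,"grip": 100},
    {"dx": 0,"dy": 1,"dz": 0,"spin": 0,"grip": 100},
    {"dx": 0,"dy": 1,"dz": 0,"spin": 0,"grip": 100},
  ],
)

```text
time_s: 22.72
tcp_pos: [0.5623, -0.2349, 0.3579]
eef_rot: [180.0, -0.0, -99.6]
contact_force: [-0.6, -0.5, 0.1]
gripper_width: 0.0877
```

Run:
```python
from h import *
s=r.get_state();print(s["time_s"],s["tcp_pos"],s["contact_force"],s["gripper_width"])
p=[.5618,-.2742,-.1672]
# expected outline of seated headset vs. network masks
Y=[];th=np.linspace(-1.57,1.57,40)
for x in(-.016,.016): Y+=[(x,.09*np.sin(t),.122+.09*np.cos(t)) for t in th]
cup=[(x,y,z) for x in(-.036,.036) for y in(-.09,-.05,.05,.09) for z in(.034,.106)]
for n in("scene","side","wrist"):
    c=r.get_calibration(n);im=r.capture(n);cv2.imwrite(f"pics/end_{n}.png",im)
    u=proj(c,w(p,Y+cup));print(n,"pred",np.round(np.r_[u.min(0),u.max(0)]))
    for d in r.cut_out("headset_band",n): print("   ",round(d["p"],2),d["extent"])
```

```text
22.7167 [ 0.5623135  -0.23486015  0.35785651] [-0.62245209 -0.49777734  0.12379717] 0.08771555713503314
scene pred [189. 246. 258. 333.]
    0.68 [340.8, 141.6, 391.7, 196.5]
    0.62 [193.9, 246.7, 259.2, 335.7]
side pred [293. 251. 325. 322.]
    0.82 [257.8, 114.5, 292.8, 160.7]
    0.77 [292.3, 249.6, 322.8, 323.1]
wrist pred [243.  69. 300. 216.]
    0.71 [240.7, 67.0, 299.1, 229.6]
```

```bash
python3 -c "
from plant import r
print(r.close_job())"
```

```text
the job is handed in; nothing more can be done
None
```

I took the headset off the stand, set it down in its charging base and handed the job in at about 23 s. No verdict came back.

**What I did:**
- I gripped the band and lifted it 8 cm straight up, then drew it out 13 cm along the stand's -x.
- I lowered it slowly over the base in small steps until it touched down, and only then let go and backed off.

**Checks that agreed:**
- **Touchdown:** contact came at TCP z = 0.1687, against 0.1684 predicted. The force reading changed by about 9 N, well under the 60 N limit.
- **After release:** the outline of the headset in all three cameras matched the predicted seated pose within a few pixels at most edges, and the arm read no contact.

**What failed or disagreed:**
- **First grasp missed:** the fingers closed above the band, at a reported TCP z of 0.231. The pictures put the finger ends about 20 mm higher than the reported TCP. The headset did not move, and gripping 17 mm lower held at 31.5 mm.
- **Outline differences:** one edge in the scene view was off by about 5 px and one in the wrist view by about 14 px. I put these down to my rough cup outline and to parts of it being hidden.
- **Not checked by eye:** I had used all 12 picture views, so the final pose rests on the network masks and force readings. I did not re-measure the bystanders at the end.

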